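# Release a block from a spring dispenser and stop it with the other finger

### The arm

A 6-joint arm with a two-finger parallel gripper is mounted at the origin on a cart in front of the work surface, level with it; the furniture and walls round the work are solid. World frame = base frame: x ahead of the robot, y to its left, z up, the work surface at z = 0. Lengths are in m, angles in rad, forces in N, time in s.
With the tool pointing down it reaches from about 0.375 to 0.75 m from the base axis. Payload 9 kg.
Tool frame: the origin (TCP) lies on the centre line of the jaws, within the pads' length; the fingertips stand 8 mm ahead of it and the grasp point (between the pads) lies 11 mm behind it; x points along the fingers, y is the direction in which the jaws open and shut, and the axes are right-handed (so a half turn about x gives the same grasp; the last joint's range is limited). The gripper opens to 85 mm and grips with 20 to 120 N. Pads are 22 mm wide; open, the fingers measure 114 mm over their backs; the gripper's body (76 mm by 85 mm) begins 54 mm behind the grasp point. The pads swing forward as they close: fully open they stand 13 mm farther back than shut.
Start: joints at [-1.346, 0.104, 0.097, 1.564, 0, 1.353], TCP at [0.257, -0.542, 0.239] pointing down, gripper open.
Joint ranges: [-2.99, 2.99], [-0.84, 1.86], [-1.1, 1.16], [-1.84, 2.11], [-1.51, 1.56], [-3.14, 3.14]. Speed limits (rad/s): [2.22, 2.22, 2.57, 3.14, 3.14, 3.14].

### API

Orientations are given as a unit quaternion [x, y, z, w].
In Python, from plant import robot gives the robot as it stands.
- The arm moves only by the shell command python3 -m handwheel 'ROWS'. ROWS is text: rows parted by semicolons, each of 5 numbers parted by spaces: the shift along the tool's x, y, z in cm, then the turn about the tool's x in degrees, then the closure, from -1 (fully open) to 1 (shut), so that 0 is half open. A call has 1 to 12 rows; each row shifts and turns the commanded pose from where the row before left it, along the tool's axes as they then stand; what a row does not reach is not made up. A row lasts 1/10 s, in which the tool goes at most 50 mm and 8.59 degrees, less where a joint would pass 70% of its speed; a pose out of reach is approached as far as the arm can. A call with a gripper value outside its range is refused whole. The fingers move at their own pace and stop on an object; the grip force is fixed at half the most. Time passes only in rows, so rows that do not move let the fingers close. It gives the time, the measured TCP pose, the force and the opening at its end, in the units of the state.
- robot.read_state(): the state, without advancing time (a new reading comes with each control period).
- robot.camera(name): name is "scene" or "top" or "wrist"; returns a dict with "color" (420x560x3 uint8, blue, green, red), "vfov" (degrees; the focal length in pixels is half the picture's height over the tangent of half this angle, whatever the lens; pixels are square), "cx", "cy" (the principal point, pixels), "extrinsics" (4x4, takes a point from world to camera coordinates); the wrist camera has in their place "T_tool_cam" (4x4, takes a point from camera to tool coordinates, whose origin is the TCP and whose axes are the tool frame's). Camera axes: x right, y down, z forward; pixel columns grow to the right and rows downward; lengths in m; the calibration is good to about 2 mm. A picture is of the moment at which its call begins: read the wrist's pose just before it. There is no depth.
- robot.job_done(): hands the job in, once; it reports no verdict.
Trained networks look in the newest picture that a camera, given by its name, has taken for a name from the list of things; names that differ only in an ending like _2 or _b are one class to them, and where a whole thing is asked for, a point or a joint stands for the part that bears it (a point fixed in the world has none). Each returns a list of dicts, best first, with "confidence" (0 to 1); they miss things now and then, are a little off and sometimes report something else, mostly with a low value. They report only what shows in the picture. A call takes as long as a camera call.
- robot.boxes_of(camera, name): "point" ([x, y, z] in m, in the coordinates of the camera as it stood for that picture, good to about 4 mm: the middle of the surface that is visible of it).
- robot.outline_of(camera, name): "mask" (420x560 bool, what is visible of it).
- robot.landmark_of(camera, name): "point" ([x, y, z] in m, in the coordinates of the camera as it stood for that picture, good to about 4 mm: a listed point, or the origin of a listed thing).
The state is a dict: "clock": time; "q": joint angles; "qd": joint speeds; "tau": joint torques, N m; "position": TCP position; "tcp_rot": TCP orientation; "ft_force": force on the tool from outside, world axes, zero at the start; "moment": the same for the moment, N m; "finger_gap": opening from 0.0 (shut) to 1.0 (fully open).
Only numpy, scipy, OpenCV 4.12 (cv2) and the standard library are available. Lean on these libraries where they do the work, as an engineer would, in place of code of your own. Each camera call takes 0.05 s, during which the arm holds its last target. There are 200 camera calls.

### The job

With one fingertip press the dispenser's release pad fully down, and with the other finger standing in the lane stop the steel block as the spring pushes it out, before it runs over the open end. Finish while still holding: the pad kept fully down and the block, out past the gate, resting against the finger in its lane. Do not pinch or lift the block, and leave the other things on the table where they are.

Things in the scene. Friction and masses are not known exactly. Their poses are not given: they have to be found in the camera images.
- dispenser: Spring dispenser of grey painted metal, fixed on the table. Origin: on the table under the middle of the block's starting seat; z up. Its straight lane runs along local -x to an open end; the release pad is on the local +y side. Lane bed: top 20 mm above the table, 52 mm wide, x = +75 to -65 mm. The low foot under the pad reaches to x = -86, y = +76 mm. Nothing on it is over 55 mm tall.
- gate (a point): Middle of the top edge of the gate bar that crosses the lane before the block, at dispenser-local (-24, 0, 28) mm: 4 mm thick, 8 mm above the lane bed. It is one piece with the release pad and sinks with it; the block is free once the pad is about 8 mm down.
- rail (a point): Top of the pad-side rail of the open part of the lane, at dispenser-local (-48, 21, 25) mm. The rails stand at y = +-19 to +-23.5 mm, only 5 mm above the lane bed here (18 mm beside the seat, x > -16 mm), so a finger whose tip is 10 mm above the bed, level with the pressed pad, passes over them and still blocks the lane.
- plunger (a joint): Travel in m of the damped spring plunger behind the block, about 0.002 at the start, up to 0.080 towards the open end. Once the gate is down it pushes the block along at roughly 0.1 m/s, and presses it on whatever stops it with roughly 3 N; not stopped, the block falls over the open end within about a second.
- pad_top (a point): Centre of the top face of the release pad, a flat dark steel pad 40 mm long (local x) by 28 mm wide (local y), 40 mm above the table when up, beside the lane: at dispenser-local (-58, +50) mm, so 50 mm sideways from the lane's centre line. It goes straight down with the pad.
- release_pad (a joint): Travel of the release pad in m: 0 up, 0.010 fully down against its stop. Springs back when let go; takes about 4 to 6 N.
- nib_block: Loose steel denibbing block, 40 mm (along the lane) x 36 x 26 mm tall, 0.1 to 0.2 kg, with a thin dark rubber top, in the lane behind the gate. Origin: centre of its underside, at about dispenser-local (-2, 0, 20) mm at the start, front face on the gate; its front face is 20 mm towards local -x of it.
- lane_end (a point): Middle of the open end of the lane, on the lane bed's edge, 20 mm above the table, at dispenser-local (-65, 0, 20) mm.
- touchup_bottle: touch-up bottle, upright, 26 mm across, 74 mm tall, stands beside the dispenser's seat, on the pad side; bystander
- spare_cap: open screw cap lying upside down, 45 mm across, 18 mm tall, beside the foot of the release pad; bystander
- marker: felt marker lying flat, 16x128x14 mm, behind the dispenser; bystander
- jar_green: screw-lid jar, 64 mm across, 56 mm tall; bystander
- wax_tin: flat round tin, 80 mm across, 34 mm tall; bystander
- jar_purple: screw-lid jar, 60 mm across, 72 mm tall; bystander
- screwdriver: screwdriver lying flat, 26x182x26 mm; bystander
- backing_plate: round backing plate, 75 mm across, 26 mm tall; bystander

How it is judged:
At the end, for the whole second after the job is handed in: The release pad is held down (over 8 of its 10 mm) and the block stands still and level in the lane, 8 to 62 mm out from its seat, pressing against a finger with at least 0.3 N (value of joint release_pad above 0.008 m and x of nib_block in the frame of dispenser between -0.062 and -0.008 m and y of nib_block in the frame of dispenser between -0.008 and 0.008 m and z of nib_block in the frame of dispenser between 0.014 and 0.026 m and angle between nib_block's own z axis and vertical below 0.15 rad and contact force between the fingers and nib_block above 0.3 N and linear speed of nib_block below 0.02 m/s); the arm keeps its last pose, push and grip.
It fails at once if the block runs out over the open end of the lane (over 64 mm from its seat) (x of nib_block in the frame of dispenser below -0.064 m).
It fails at once if the block is lifted (over 10 mm) or tipped (z of nib_block in the frame of dispenser above 0.03 m or angle between nib_block's own z axis and vertical above 0.35 rad).
It fails at once if another thing on the table is moved over 20 mm (distance of any of touchup_bottle, spare_cap, marker, jar_green, wax_tin, jar_purple, screwdriver, backing_plate from where it was at the start of the episode above 0.02 m).
It also fails if it takes over 32 s, if anything falls off the work surface, if the arm or the gripper's body presses on something with over 40 N, if the wrist force passes 120 N, or if a joint passes its speed limit or range.

## Working session

There is one attempt and no reset: what is moved stays moved. The work goes in short steps, Python scripts to look and compute and a shell command to move; the robot and the scene stay as the last step left them, time stands still between calls to the robot, and variables do not carry over. Pictures are saved under pics/ and viewed, about 8 in all and at most 12, crops included, and the job is handed in when it is done.

```bash
mkdir -p pics
cat > h.py <<'E'
import numpy as np, cv2
from plant import robot
from scipy.spatial.transform import Rotation as R
def st():
    s=robot.read_state(); return s, np.array(s["position"]), R.from_quat(s["tcp_rot"]).as_matrix()
def w(cam,c,p,P=None,M=None):
    p=np.array(p)
    if cam=="wrist":
        T=np.array(c["T_tool_cam"]); return P+M@(T[:3,:3]@p+T[:3,3])
    E=np.array(c["extrinsics"]); return E[:3,:3].T@(p-E[:3,3])
def look(cam,names,pic=None):
    s,P,M=st(); c=robot.camera(cam)
    if pic: cv2.imwrite("pics/"+pic,c["color"])
    for n in names:
        for d in robot.landmark_of(cam,n)[:2]: print(cam,n,round(d["confidence"],2),np.round(w(cam,c,d["point"],P,M),4))
    return c,P,M
E
python3 - <<'E'
from h import *
s,P,M=st(); print(s["clock"],P,M.round(3),s["finger_gap"],s["ft_force"])
for cam in("top","scene"):
    look(cam,["dispenser","gate","rail","pad_top","nib_block","lane_end","touchup_bottle","spare_cap","marker","jar_green","wax_tin","jar_purple","screwdriver","backing_plate"],cam+".png")
E
```

```text
0.0 [ 0.25702061 -0.5418141   0.23852776] [[-0.     0.428 -0.904]
 [ 0.001 -0.904 -0.428]
 [-1.    -0.001 -0.   ]] 1.0018561534224506 [-0.27926641  0.63969647 -0.89765004]
top dispenser 0.64 [ 0.5175 -0.3636 -0.0033]
top gate 0.66 [ 0.4934 -0.3686  0.0266]
top rail 0.81 [ 0.4656 -0.3471  0.0222]
top pad_top 0.71 [ 0.53   -0.2765 -0.0032]
top pad_top 0.44 [ 0.4494 -0.3276  0.0406]
top nib_block 0.56 [ 0.5188 -0.3607  0.0175]
top lane_end 0.9 [ 0.4508 -0.3764  0.0241]
top touchup_bottle 0.41 [ 0.5352 -0.2745 -0.0039]
top spare_cap 0.6 [ 0.4555 -0.2466  0.0008]
top spare_cap 0.31 [ 0.6953 -0.0893 -0.0045]
top marker 0.45 [ 6.221e-01 -3.110e-01 -1.000e-04]
top jar_green 0.62 [ 0.4555 -0.0286 -0.0021]
top wax_tin 0.83 [6.297e-01 7.970e-02 3.000e-04]
top jar_purple 0.74 [0.437  0.3388 0.    ]
top screwdriver 0.69 [ 0.4702  0.1546 -0.0015]
top screwdriver 0.54 [ 0.4531 -0.0336 -0.0053]
top backing_plate 0.65 [ 0.6934 -0.0905 -0.0009]
top backing_plate 0.56 [0.6281 0.0805 0.0013]
scene dispenser 0.77 [ 0.5178 -0.3629 -0.0023]
scene gate 0.62 [ 0.4493 -0.3262  0.0377]
scene gate 0.51 [ 0.4978 -0.3736  0.0298]
scene rail 0.81 [ 0.4633 -0.351   0.0193]
scene pad_top 0.54 [ 0.4469 -0.3276  0.0388]
scene pad_top 0.37 [ 0.5201 -0.3649  0.0232]
scene nib_block 0.71 [ 0.5153 -0.3674  0.0201]
scene lane_end 0.85 [ 0.4573 -0.3767  0.0209]
scene touchup_bottle 0.66 [ 0.5309 -0.2785 -0.0031]
scene spare_cap 0.46 [ 0.4539 -0.2519 -0.0043]
scene spare_cap 0.23 [ 0.4647 -0.3526  0.0202]
scene marker 0.49 [ 6.242e-01 -3.159e-01 -2.000e-04]
scene jar_green 0.5 [ 0.4492 -0.3295  0.04  ]
scene jar_purple 0.76 [0.4362 0.3339 0.0008]
scene backing_plate 0.9 [ 0.6908 -0.0901 -0.0015]
```

```bash
python3 -m handwheel '0 -1.7 -5 0 0.06; 0 -1.7 -5 0 0.06; 0 -1.7 -5 0 0.06; 0 -1.7 -5 0 0.06; 0 -1.8 -5 0 0.06; 0 0 -1.1 0 0.06;0 0 0 7 0.06;0 0 0 6.6 0.06;0 0 0 0 0.06;0 0 0 0 0.06'
python3 - <<'E'
from h import *
s,P,M=st(); print(s["clock"],P,M.round(3),s["finger_gap"],s["ft_force"])
n=["dispenser","gate","rail","pad_top","nib_block","lane_end"]
look("wrist",n,"w1.png"); look("top",n); look("scene",n,"s1.png")
a=cv2.imread("pics/w1.png"); b=cv2.imread("pics/top.png"); cv2.imwrite("pics/c1.png",cv2.resize(np.hstack([a,b]),(800,300)))
E
```

```text
clock: 2.5
position: [0.4456, -0.363, 0.2393]
tcp_rot: [-0.703, -0.073, 0.703, -0.074]
ft_force: [0.6, -0.1, 0.7]
finger_gap: 0.467
2.5 [ 0.44558163 -0.362993    0.23927815] [[-0.     0.207 -0.978]
 [-0.    -0.978 -0.207]
 [-1.     0.     0.   ]] 0.46691582769039797 [ 0.56652403 -0.07183241  0.71386238]
wrist dispenser 0.67 [ 0.5207 -0.3626  0.0026]
wrist gate 0.77 [ 0.4988 -0.373   0.0297]
wrist rail 0.5 [ 0.4565 -0.2486 -0.0028]
wrist pad_top 0.7 [ 0.4521 -0.3309  0.0398]
wrist nib_block 0.91 [ 0.5163 -0.3621  0.0239]
wrist nib_block 0.69 [ 0.5008 -0.3742  0.0303]
wrist lane_end 0.7 [ 0.4563 -0.3823  0.0158]
wrist lane_end 0.57 [ 0.4946 -0.3724  0.0303]
top dispenser 0.82 [ 0.5163 -0.3617 -0.0033]
top dispenser 0.22 [ 0.4553 -0.0324 -0.0046]
top gate 0.49 [ 0.4937 -0.3701  0.0242]
top gate 0.33 [ 0.4535 -0.0284 -0.0029]
top rail 0.63 [ 0.4637 -0.3507  0.0273]
top pad_top 0.53 [ 0.517  -0.3632  0.0008]
top pad_top 0.52 [ 0.4506 -0.3326  0.0422]
top nib_block 0.46 [ 0.5185 -0.3631  0.017 ]
top nib_block 0.19 [ 0.697  -0.0901 -0.0046]
top lane_end 0.96 [ 0.4521 -0.3765  0.0245]
scene dispenser 0.81 [ 0.517  -0.3629 -0.0017]
scene gate 0.68 [ 0.4943 -0.3713  0.0314]
scene rail 0.77 [ 0.4667 -0.3525  0.0211]
scene pad_top 0.8 [ 0.4479 -0.3271  0.0396]
scene nib_block 0.52 [ 0.5176 -0.3664  0.023 ]
scene lane_end 0.61 [ 0.4575 -0.3768  0.0229]
```

View pics/w1.png

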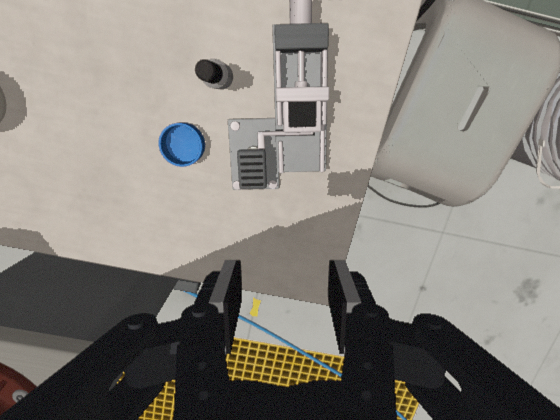

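View pics/s1.png

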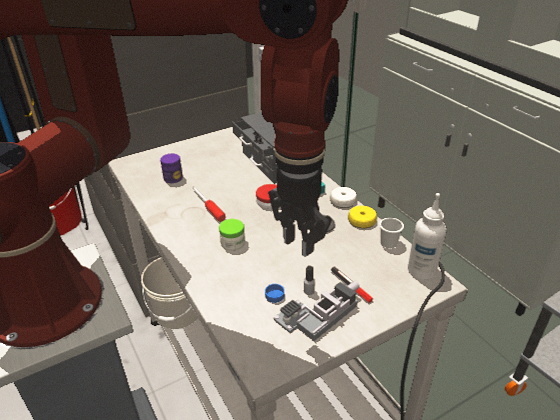

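The wrist picture shows the dispenser lane vertical in the image: gate at about (300,132), pad at (252,168), lane end at (303,172). The tool is therefore aligned with it, the bottle at (212,72) and the cap at (182,144) are clear, and the detections agree with the picture. Next I move above the place and descend part way.

```bash
python3 -m handwheel '0 -0.7 -1.2 0 0.06; 4 0 0 0 0.06; 4 0 0 0 0.06; 4 0 0 0 0.06; 4 0 0 0 0.06; 0 0 0 0 0.06;0 0 0 0 0.06'
python3 - <<'E'
from h import *
s,P,M=st(); print(s["clock"],P,M.round(3),s["finger_gap"],s["ft_force"])
n=["gate","rail","pad_top","nib_block","lane_end"]
look("wrist",n,"w2.png"); look("top",n); c,_,_=look("scene",n)
im=c["color"][230:350,240:400]; cv2.imwrite("pics/s2.png",cv2.resize(im,(800,600),interpolation=cv2.INTER_CUBIC))
E
```

```text
clock: 4.25
position: [0.4564, -0.3528, 0.0799]
tcp_rot: [-0.703, -0.073, 0.703, -0.072]
ft_force: [-0.2, 0.3, 0.9]
finger_gap: 0.47
4.25 [ 0.45636943 -0.35275049  0.0799231 ] [[-0.     0.204 -0.979]
 [ 0.001 -0.979 -0.204]
 [-1.    -0.001  0.   ]] 0.47018519298306166 [-0.19535013  0.31482994  0.93852398]
wrist rail 0.6 [ 0.4703 -0.3562  0.0262]
wrist pad_top 0.8 [ 0.4506 -0.3347  0.0402]
wrist nib_block 0.95 [ 0.5157 -0.3655  0.0207]
wrist lane_end 0.76 [ 0.4559 -0.3836  0.0178]
top gate 0.37 [ 0.488  -0.3721  0.0235]
top gate 0.3 [4.343e-01 3.420e-01 3.000e-04]
top rail 0.73 [ 0.4535 -0.3796  0.0222]
top pad_top 0.51 [ 0.45   -0.3292  0.0405]
top nib_block 0.57 [ 0.5165 -0.3614  0.0194]
top lane_end 0.6 [ 0.4546 -0.3798  0.0238]
scene gate 0.77 [ 0.494  -0.3704  0.0305]
scene rail 0.76 [ 0.465  -0.3542  0.0185]
scene pad_top 0.8 [ 0.4489 -0.3286  0.0415]
scene pad_top 0.17 [ 0.4654 -0.3511  0.0171]
scene nib_block 0.25 [ 6.929e-01 -9.160e-02  5.000e-04]
scene lane_end 0.71 [ 0.4587 -0.0387 -0.0007]
scene lane_end 0.62 [ 0.4531 -0.3771  0.0172]
```

View pics/w2.png

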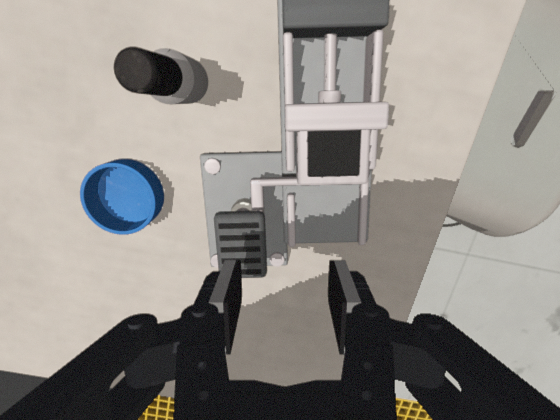

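View pics/s2.png

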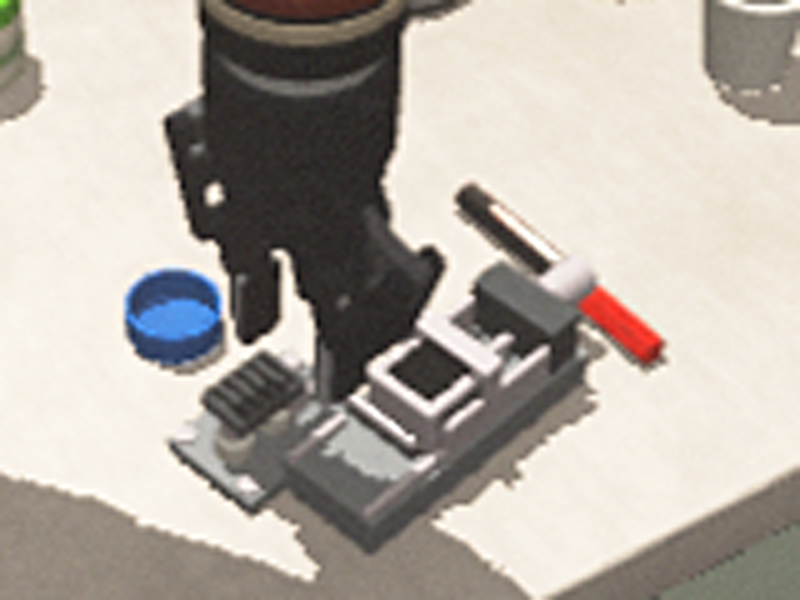

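The wrist view has the pad at (241,243) and the lane centre at about x=328, with the fingers (tips at 228 and 342, nearer the camera) straddling them as intended. The finger centres come out at about local y +52 and -2. I shift 2 mm and descend to just above the pad.

```bash
python3 -m handwheel '0 0.2 0 0 0.06; 2 0 0 0 0.06; 0.5 0 0 0 0.06;0 0 0 0 0.06;0 0 0 0 0.06'
python3 -m handwheel '0.3 0 0 0 0.06;0 0 0 0 0.06;0 0 0 0 0.06'
python3 -m handwheel '0.3 0 0 0 0.06;0 0 0 0 0.06;0 0 0 0 0.06'
python3 - <<'E'
from h import *
n=["pad_top","nib_block"]
look("wrist",n,"w3.png"); c,_,_=look("scene",n)
im=c["color"][260:350,260:380]; cv2.imwrite("pics/s3.png",cv2.resize(im,(800,600),interpolation=cv2.INTER_CUBIC))
E
```

```text
clock: 5.65
position: [0.4566, -0.3554, 0.0547]
tcp_rot: [0.703, 0.072, -0.703, 0.073]
ft_force: [-0.2, -0.5, 0.4]
finger_gap: 0.471
clock: 5.95
position: [0.4566, -0.3554, 0.0516]
tcp_rot: [0.703, 0.072, -0.703, 0.073]
ft_force: [0.3, -0.1, -0.4]
finger_gap: 0.47
clock: 6.25
position: [0.4565, -0.3553, 0.0482]
tcp_rot: [-0.703, -0.073, 0.703, -0.072]
ft_force: [0.5, -0.2, 0.7]
finger_gap: 0.47
wrist pad_top 0.76 [ 0.4497 -0.3346  0.0424]
wrist nib_block 0.65 [ 0.5154 -0.3652  0.0195]
scene pad_top 0.72 [ 0.4494 -0.3255  0.0385]
scene nib_block 0.78 [ 0.5192 -0.3678  0.0233]
```

View pics/w3.png

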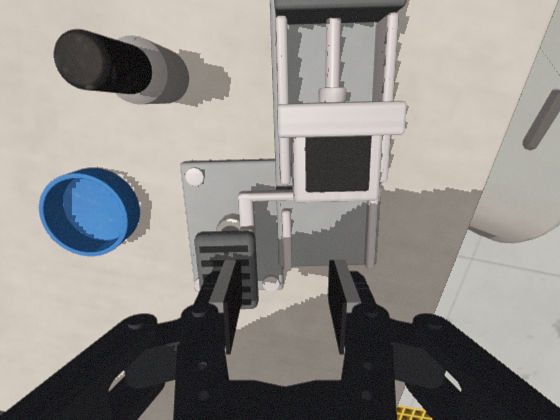

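View pics/s3.png

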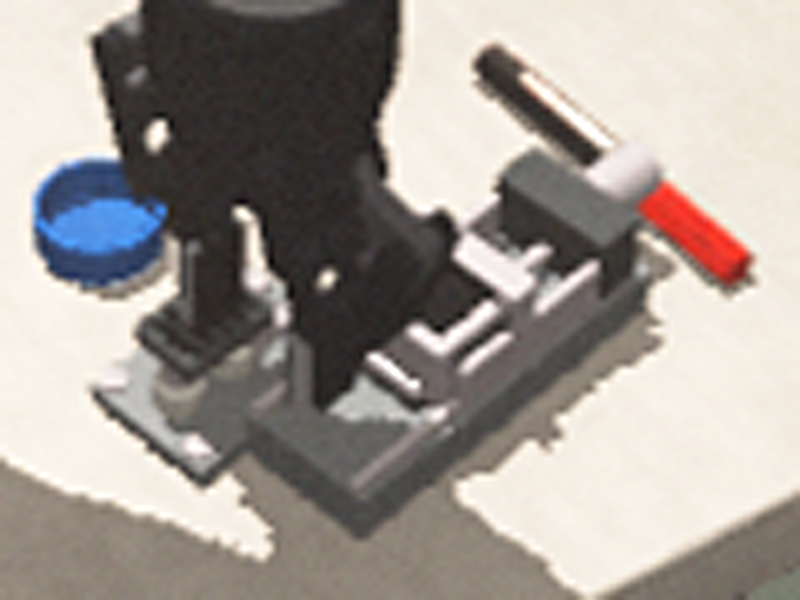

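Finger A stands centred over the pad (columns 212-242 on a pad at 200-255). Finger B (330-360) is on the right half of the lane, which is centred at 330. I narrow the gap and shift slightly to centre B better, then press in small steps while watching the force.

```bash
python3 -m handwheel '0 -0.2 0 0 0.12; 0 0 0 0 0.12;0 0 0 0 0.12;0 0 0 0 0.12'
for i in 1; do python3 -m handwheel '0.3 0 0 0 0.12;0 0 0 0 0.12;0 0 0 0 0.12'; done
python3 -m handwheel '0.3 0 0 0 0.12;0 0 0 0 0.12;0 0 0 0 0.12'
python3 -m handwheel '0.2 0 0 0 0.12;0 0 0 0 0.12;0 0 0 0 0.12'
```

```text
clock: 6.95
position: [0.4561, -0.3534, 0.0483]
tcp_rot: [0.703, 0.072, -0.703, 0.073]
ft_force: [0.3, -1.0, 0.5]
finger_gap: 0.44
clock: 7.25
position: [0.4562, -0.3536, 0.0454]
tcp_rot: [0.703, 0.072, -0.703, 0.073]
ft_force: [0.0, -1.0, 1.7]
finger_gap: 0.442
clock: 7.55
position: [0.4562, -0.3535, 0.0423]
tcp_rot: [0.703, 0.072, -0.703, 0.073]
ft_force: [1.5, -0.5, 2.5]
finger_gap: 0.441
clock: 7.85
position: [0.4562, -0.3535, 0.0404]
tcp_rot: [0.703, 0.072, -0.703, 0.073]
ft_force: [1.5, -0.6, 2.8]
finger_gap: 0.44
```

Contact came at a TCP height of about 0.045. I press on to the stop.

```bash
python3 -m handwheel '0.3 0 0 0 0.12;0 0 0 0 0.12;0 0 0 0 0.12'
python3 -m handwheel '0.2 0 0 0 0.12;0 0 0 0 0.12;0 0 0 0 0.12'
python3 -m handwheel '0.1 0 0 0 0.12;0 0 0 0 0.12;0 0 0 0 0.12'
```

```text
clock: 8.15
position: [0.4563, -0.3535, 0.0375]
tcp_rot: [0.703, 0.072, -0.703, 0.073]
ft_force: [1.4, -0.8, 4.0]
finger_gap: 0.44
clock: 8.45
position: [0.4562, -0.3536, 0.0366]
tcp_rot: [0.703, 0.072, -0.703, 0.073]
ft_force: [-2.1, 1.3, 14.2]
finger_gap: 0.439
clock: 8.75
position: [0.4562, -0.3537, 0.0364]
tcp_rot: [0.703, 0.072, -0.703, 0.073]
ft_force: [-4.9, 4.5, 20.8]
finger_gap: 0.439
```

```bash
python3 -m handwheel '0 0 0 0 0.12;0 0 0 0 0.12;0 0 0 0 0.12;0 0 0 0 0.12'
python3 - <<'E'
from h import *
n=["pad_top","nib_block","gate","dispenser"]
look("wrist",n,"w4.png"); c,_,_=look("scene",n); look("top",n)
im=c["color"][260:350,260:380]; cv2.imwrite("pics/s4.png",cv2.resize(im,(800,600),interpolation=cv2.INTER_CUBIC))
E
```

```text
clock: 9.15
position: [0.4562, -0.3537, 0.0364]
tcp_rot: [0.703, 0.072, -0.703, 0.073]
ft_force: [-5.1, 4.1, 21.6]
finger_gap: 0.443
wrist pad_top 0.68 [ 0.4505 -0.3314  0.0313]
wrist nib_block 0.96 [ 0.4922 -0.3706  0.019 ]
wrist dispenser 0.77 [ 5.199e-01 -3.681e-01 -1.000e-04]
scene pad_top 0.57 [ 0.4513 -0.327   0.0272]
scene nib_block 0.59 [ 0.4944 -0.3736  0.0224]
scene dispenser 0.96 [ 5.176e-01 -3.617e-01 -3.000e-04]
scene dispenser 0.25 [0.4336 0.3359 0.0019]
top pad_top 0.44 [ 0.5321 -0.2762 -0.0008]
top pad_top 0.42 [ 0.4496 -0.3314  0.0313]
top nib_block 0.65 [ 0.4916 -0.3679  0.014 ]
top nib_block 0.17 [6.307e-01 7.730e-02 6.000e-04]
top gate 0.47 [ 0.4924 -0.3678  0.0172]
top dispenser 0.89 [ 0.5176 -0.3588 -0.0014]
```

View pics/w4.png

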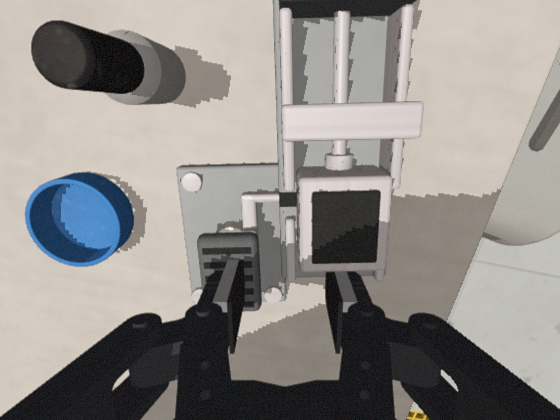

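View pics/s4.png

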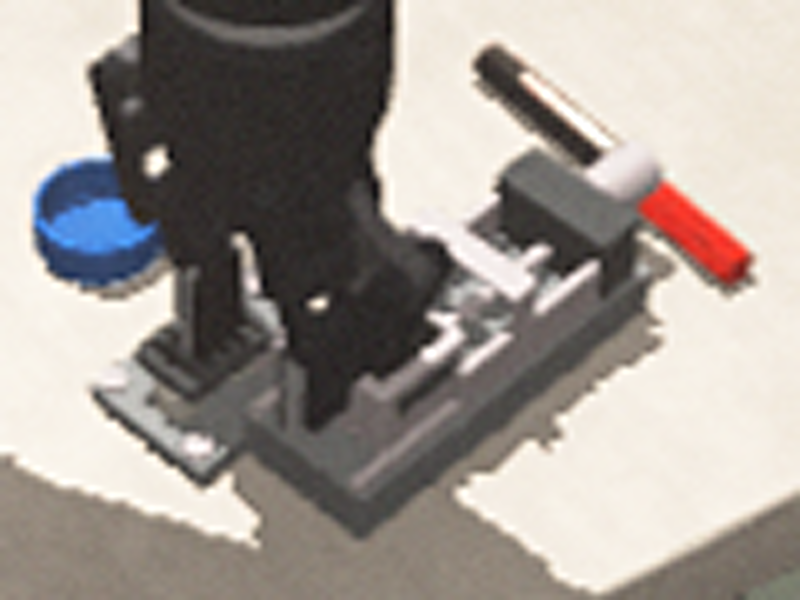

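The block stopped against finger B: its top is at about (345,227) in the wrist view, with its front at row 268 touching the finger. It stands past the sunk gate and square between the rails, and the pad top is at about z = 0.030, fully down. I hand it in.

```bash
python3 -c "
from h import *
s,P,M=st(); print(s['clock'],P,s['ft_force'],robot.job_done())"
```

```text
the job is handed in; nothing more can be done
9.9 [ 0.45621629 -0.35363989  0.0364126 ] [-4.7679529   3.93582196 20.87028993] None
```

I pressed the release pad to its stop with one finger and caught the block with the other, and handed the job in at 9.9 s while still holding. The interface gives no verdict, so this rests on my last checks.

**Pad:** the cameras put its top at z ≈ 0.027–0.031 m, against 0.030 m for fully down. The vertical force rose from 4 N to about 21 N as it met the stop. It was steady for the last second.

**Block:** it stopped about 25 mm out of its seat, level and square between the rails, against the finger in the lane. The wrist force showed about 5 N towards -x (the direction in which the block pushes).

**Disagreements:**
- There was also about 4 N sideways in +y. I did not trace it; I take it to be friction or loading at the pad stop.
- The detections differed from each other by a few millimetres.
- The block's contact force was not measured separately; I read it from the wrist force and the pictures.

**Other things on the table:** the bottle, cap and marker look unmoved in the last pictures. I did not recheck the jars, tin, screwdriver and backing plate at the end, but the gripper stayed away from them at table height.

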